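# Close the marble jar with its push-and-turn safety cap

### The job

Close the marble jar: take its orange safety cap out of the lid rack, put it on the jar's neck with the grip bar up, push it down against its spring and turn it clockwise as far as it goes, so that it locks when you let go. The jar must stay standing where it is (a slight shift does not matter); leave the other two caps in the rack and everything else on the desk alone.

Things in the scene. Friction and masses are not known exactly. Their poses are not given: they have to be found in the camera images.
- cap: Orange safety cap, 130 g: hollow lid 96 mm across, 32 mm deep, open below, skirt 4.5 mm thick, grip bar on top. Origin: centre of its open underside; z out through its top (closed top face at z = 32 mm); x along the bar. At the start it stands on edge in a rack bay: axis level, top face looking along the rack's +x (away from the robot), its -x side uppermost, bar upright.
- liner (a joint): Black sprung liner disc inside the cap's top, seen only from below; 0 = free (its face 16 mm above the cap's underside plane), grows as the jar's rim pushes it in, 0.009 m at most, then solid. 4 N starts it, 10 N pushes it 6 mm, 13 N pushes it fully home.
- cap_bar (a point): Middle of the orange cap's grip bar, on the cap's axis, 43 mm above its underside plane. The bar is 46 mm long (cap's x), 20 mm wide (cap's y) and 22 mm high, standing on the top face.
- cap_rim (a point): The point of the orange cap's rim that is uppermost at the start, half way through its 32 mm depth (cap frame: x = -48, z = 16 mm). Here the rim can be pinched across the depth from above; the bar's end is 25 mm below it.
- cap_lug (a point): Middle of one of the cap's three lugs: 40 mm out along the cap's x, 3.5 mm above its underside. The lugs are 16 mm wide, stand 6 mm inwards from the skirt, occupy z = 1 to 6 mm, and lie at 0, 120 and 240 degrees from x. The white dash on the top face is above this lug.
- jar: Glass marble jar, loose, about 1.7 kg with its marbles, 104 mm across, 150 mm high, upright on the desk, open. Origin: centre of its underside, z up. Its neck is 72 mm across with a white bayonet collar 84 mm across, top at z = 142 mm, broken by three slots 34 degrees wide, centred at 0, 120 and 240 degrees from the jar's x.
- jar_mouth (a point): Centre of the jar's rim, 150 mm above its underside. The cap fits with about 1.2 mm play all round. Its origin is 141 mm above the jar's when its lugs rest on the collar. With lugs over slots (within 4 degrees) it drops to 134 mm, where the liner meets the rim; there the slot sides keep it from turning.
- jar_slot0 (a point): Collar slot at 0 degrees: 40 mm out from the jar's axis along the jar's x, at the collar's top (z = 142 mm). With the lugs in the slots and the cap pushed down to 128 mm or lower (solid at 125 mm) it turns clockwise seen from above: the lugs pass under a ridge and after 55 degrees (stop at 59) lie below pockets.
- jar_lock0 (a point): Where the middle of a lug lies when the cap is locked: 40 mm out from the jar's axis, -55 degrees from its x about z, 135 mm above its underside. Any of the three lugs may be at it. When the cap is let go below the pockets, the spring lifts it to 131.5 mm and the pockets (play 4 degrees either way) hold the lugs.
- jar_lock1 (a point): The second lock point, at +65 degrees.
- jar_lock2 (a point): The third lock point, at 185 degrees.
- rack: Fixed wooden lid rack, 250 x 100 mm, 62 mm high over its dowels. Origin: centre of its underside; its x runs along the rails, roughly away from the robot. Three bays, at x = -75, 0 and +75 mm, each hold one cap on edge: the cap rests on two rails 56 mm apart between dowels (gap 36 mm), its centre 67 mm and its top 115 mm above the desk.
- grey_cap: Grey cap of the same shape in another bay of the rack: leave it. Origin and axes as for the orange cap.
- green_cap: Green cap of the same shape in another bay of the rack: leave it. Origin and axes as for the orange cap.
- dish: White ceramic dish, 110 mm across, 30 mm high, with the red ball in it. Origin: centre of its underside.
- ball_center (a point): Centre of the red silicone ball, 42 mm across, lying in the dish.
- tin: Flat stainless steel jacks tin with clip-on lid, 64 x 102 x 30 mm (x, y, z). Origin: centre of its underside.
- cup: Steel cup with handle, 76 mm across, 80 mm high, standing on the desk. Origin: centre of its underside.
- pencils: Blue ceramic mug with pencils, 72 mm across, 150 mm high over the pencils. Origin: centre of its underside.
Mind the look-alikes: they are no part of the job. Leave any blue or purple look-alike of the cap alone.

How it is judged:
On the way:
1. the orange cap, upright on the jar's neck, is pushed down against its spring far enough to turn (horizontal distance between cap and jar below 0.005 m and z of cap_bar in the frame of jar above 0.16 m and z of cap in the frame of jar below 0.1285 m), for 0.1 s.
At the end, for the whole second after the job is handed in: The orange cap is locked on the jar and let go: upright within 3 degrees, concentric within 4 mm, sprung up into the pockets (its underside 130 to 133.5 mm above the jar's), its 0-degree lug within 6 mm of a lock point; the jar upright, within 40 mm of its start; both at rest ((distance between cap_lug and jar_lock0 below 0.006 m or distance between cap_lug and jar_lock1 below 0.006 m or distance between cap_lug and jar_lock2 below 0.006 m) and z of cap in the frame of jar between 0.13 and 0.1335 m and horizontal distance between cap and jar below 0.004 m and angle between the z axis of cap and the z axis of jar, either way round below 0.05 rad and angle between cap's own z axis and vertical below 0.06 rad and angle between jar's own z axis and vertical below 0.05 rad and distance of jar from where it was at the start of the episode below 0.04 m and linear speed of each of cap, jar below 0.02 m/s); the robot touches nothing.
It fails at once if the grey or the green cap is moved by more than 40 mm (distance of any of grey_cap, green_cap from where it was at the start of the episode above 0.04 m).
It fails at once if the dish, the tin, the steel cup or the pencil mug is moved by more than 40 mm (distance of any of dish, tin, cup, pencils from where it was at the start of the episode above 0.04 m).
It fails at once if the red ball leaves the dish (horizontal distance between ball_center and dish above 0.05 m).
It fails at once if the jar is pushed by more than 40 mm (distance of jar from where it was at the start of the episode above 0.04 m).
It fails at once if the jar is tipped by more than 11 degrees (angle between jar's own z axis and vertical above 0.2 rad).
It also fails if it takes over 72 s, if anything falls off the work surface, if the arm or the gripper's body presses on something with over 40 N, if the wrist force passes 120 N, or if a joint passes its speed limit or range.

### The arm

A 6-joint arm with a two-finger parallel gripper is mounted at the origin on the work surface. World frame = base frame: x ahead of the robot, y to its left, z up, the work surface at z = 0. Lengths are in m, angles in rad, forces in N, time in s.
With the tool pointing down it reaches from about 0.375 to 0.925 m from the base axis. Payload 5.7 kg.
Tool frame: the origin (TCP) lies at the centre of the arm's flange, where the gripper is bolted on; the fingertips stand 173 mm ahead of it and the grasp point (between the pads) lies 155 mm ahead of it; z points along the fingers, y is the line along which they close (so a half turn about z gives the same grasp; the last joint's range is limited). The gripper opens to 85 mm and grips with 20 to 120 N. Pads are 22 mm wide; open, the fingers measure 114 mm over their backs; the gripper's body (76 mm by 85 mm) begins 54 mm behind the grasp point. The pads swing forward as they close: fully open they stand 13 mm farther back than shut.
Start: joints at [1.024, 0.359, 1.51, -0, 1.272, -0.115], TCP at [0.251, 0.545, 0.405] pointing down, gripper open.
Joint ranges: [-2.97, 2.97], [-1.01, 2.36], [0.21, 2.38], [-0.96, 4.11], [0.2, 2.71], [-2.98, 2.98]. Speed limits (rad/s): [2.39, 2.39, 3.14, 3.14, 3.14, 3.14].

### API

Orientations are given as a unit quaternion [x, y, z, w].
In Python, from bench import * gives the robot as it stands.
- The arm moves only by the tool apply_moves, never from a script. Its argument "rows" is a list of rows, each a list of 3 entries, a list of its own where there are three numbers: the opening, from 0 (shut) to 1 (fully open), then the shift along the tool's x, y, z scaled (see below), then the turn about the tool's z scaled (see below). In form: [[grip, [dx, dy, dz], roll], ...]. A call has 1 to 10 rows; each row shifts and turns the commanded pose from where the row before left it, along the tool's axes as they then stand; what a row does not reach is not made up. The controller multiplies each number of a shift by 2.5 cm and each number of a turn by 0.1 rad. A row lasts 1/12 s, in which the tool goes at most 41.7 mm and 7.16 degrees, less where a joint would pass 70% of its speed; a pose out of reach is approached as far as the arm can. A call with a number of a shift or a turn outside -1 to 1 is refused whole. A call with a gripper value outside its range is refused whole. The fingers move at their own pace and stop on an object; the grip force is fixed at half the most. Time passes only in rows, so rows that do not move let the fingers close. It gives the time, the measured TCP pose, the force, the opening and the grip force at its end, in the units of the state.
- get_obs(): the state, without advancing time (a new reading comes with each control period).
- read_camera(name): name is "side" or "top"; returns (picture, depth): 400x640x3 uint8, red, green, blue; 400x640 float32, m along the optical axis (not along the pixel's ray), 0 where there is no reading.
- camera_params(name): a dict with "fx", "fy", "cx", "cy" (pixels), "extrinsics" (4x4, takes a point from world to camera coordinates). Camera axes: x right, y down, z forward; pixel columns grow to the right and rows downward; lengths in m; the calibration is good to about 2 mm. A picture is of the moment at which its call begins. camera_params takes no time and is no camera call.
- job_done(): hands the job in; it is judged then, once.
The state is a dict: "time_s": time; "joints": joint angles; "dq": joint speeds; "effort": joint torques, N m; "ee_pos": TCP position; "eef_rot": TCP orientation; "force": force on the tool from outside, world axes, zero at the start; "torque": the same for the moment, N m; "gripper_width": finger opening in m; "grip_force": force on a finger pad.
Only numpy, scipy, OpenCV 4.12 (cv2) and the standard library are available. Lean on these libraries where they do the work, as an engineer would, in place of code of your own. Each camera call takes 0.05 s, during which the arm holds its last target. There are 200 camera calls.

## Working session

There is one attempt and no reset: what is moved stays moved. The work goes in short steps, Python scripts to look and compute and a tool call to move; the robot and the scene stay as the last step left them, time stands still between calls to the robot, and variables do not carry over. Pictures are saved under pics/ and viewed, at most 10 in all, crops included, and the job is handed in when it is done.

Besides the shell and the picture viewer there is one more tool, called after "Call:" by a JSON object that holds its "api" and its "payload". apply_moves: Moves the arm, as the interface text tells. Shifts and turns lie within -1 to 1; 1 stands for 2.5 cm of shift or 0.1 rad of turn. Its arguments: {"type":"object","properties":{"rows":{"type":"array","items":{"type":"array"}}},"required":["rows"]}

```bash
mkdir -p pics; python3 - <<'E'
from bench import *
import cv2,numpy as np
for n in("side","top"):
    p,d=read_camera(n); cv2.imwrite(f"pics/{n}0.png",p[:,:,::-1]); np.savez(f"{n}0.npz",p=p,d=d)
    c=camera_params(n); print(n,c["fx"],c["fy"],c["cx"],c["cy"]); print(np.round(c["extrinsics"],4))
o=get_obs();print({k:np.round(v,3) for k,v in o.items()})
E
```

```text
side 387.51745480686515 387.51745480686515 322.71027310421806 198.12597799347566
[[ 0.9466 -0.3217  0.0229 -0.5026]
 [-0.2018 -0.6465 -0.7358  0.1965]
 [ 0.2515  0.6918 -0.6768  1.051 ]
 [ 0.      0.      0.      1.    ]]
top 380.0944345629427 380.0944345629427 322.33884483696204 198.88855129513857
[[ 0.0167 -0.9997  0.0158 -0.0308]
 [-0.9871 -0.019  -0.1592  0.5316]
 [ 0.1594 -0.013  -0.9871  1.2169]
 [ 0.      0.      0.      1.    ]]
{'time_s': np.float64(0.1), 'joints': array([ 1.024,  0.359,  1.511,  0.   ,  1.273, -0.115]), 'dq': array([ 0.   , -0.001, -0.003, -0.   , -0.001, -0.001]), 'effort': array([-0.0000e+00, -5.2865e+01, -2.7935e+01, -0.0000e+00,  5.0000e-03,
       -0.0000e+00]), 'ee_pos': array([0.251, 0.545, 0.404]), 'eef_rot': array([ 0.214,  0.977, -0.001, -0.   ]), 'force': array([ 0.309, -0.127, -0.021]), 'torque': array([ 0.   , -0.013,  0.036]), 'grip_force': np.float64(0.0), 'gripper_width': np.float64(0.085)}
```

View pics/side0.png

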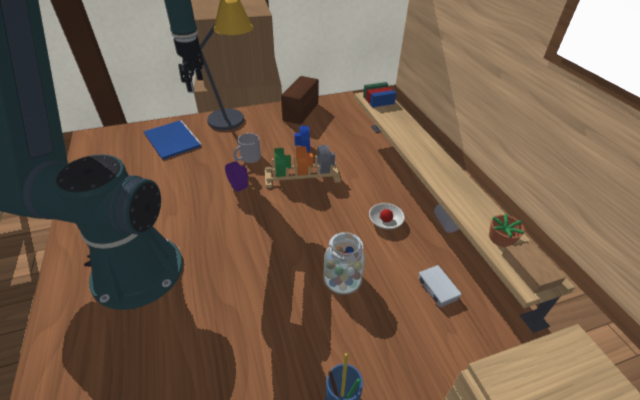

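View pics/top0.png

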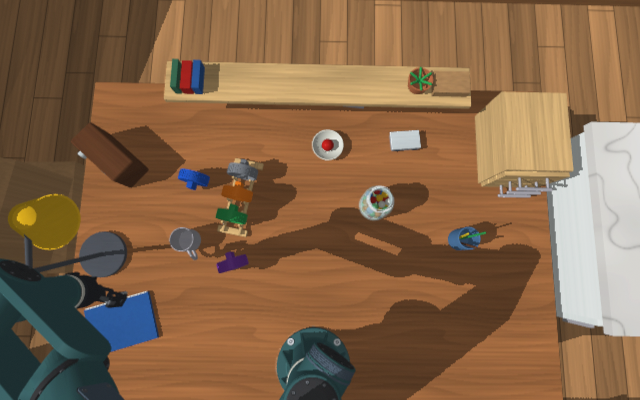

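The orange cap is in the middle bay (top image ~(237,190)), with green nearer the robot and grey farther away. The jar is at ~(377,202) and the dish at (327,145). The blue and purple look-alikes lie beside the rack.

```bash
cat > h.py <<'E'
import numpy as np,cv2
from bench import *
def world(n,d):
    c=camera_params(n);E=np.linalg.inv(c["extrinsics"]);v,u=np.mgrid[0:400,0:640]
    P=np.stack([(u-c["cx"])/c["fx"]*d,(v-c["cy"])/c["fy"]*d,d,np.ones_like(d)],-1)@E.T
    P=P[...,:3];P[d==0]=np.nan;return P
def look(n):
    p,d=read_camera(n);return p,world(n,d)
def proj(n,X):
    c=camera_params(n);q=(c["extrinsics"]@np.r_[X,1])[:3];return c["fx"]*q[0]/q[2]+c["cx"],c["fy"]*q[1]/q[2]+c["cy"]
def omask(p):
    h=cv2.cvtColor(p,cv2.COLOR_RGB2HSV);return (h[...,0]>5)&(h[...,0]<16)&(h[...,1]>190)&(h[...,2]>90)
E
python3 - <<'E'
from h import *
for n,box in(("top",(205,290,145,245)),("side",(260,345,120,200))):
    z=np.load(n+"0.npz");p=z["p"];P=world(n,z["d"])
    h=cv2.cvtColor(p,cv2.COLOR_RGB2HSV)
    roi=np.zeros((400,640),bool);roi[box[2]:box[3],box[0]:box[1]]=1
    mo=omask(p)&roi&(P[...,2]>.05);mg=(h[...,0]>45)&(h[...,0]<85)&(h[...,1]>120)&roi&(P[...,2]>.05)
    for nm,m in(("or",mo),("gr",mg)):
        Q=P[m];print(n,nm,len(Q),np.nanmin(Q,0).round(3),np.nanmax(Q,0).round(3))
        T=Q[Q[:,2]>.1];print(' top pts',len(T),T.mean(0).round(4) if len(T) else'',T.min(0).round(3) if len(T) else'',T.max(0).round(3) if len(T) else '')
    jb=(slice(175,230),slice(350,400)) if n=="top" else (slice(225,300),slice(315,375))
    J=P[jb].reshape(-1,3);J=J[J[:,2]>.12];print(n,'jar',len(J),np.median(J,0).round(4),J.min(0).round(3),J.max(0).round(3))
a=cv2.imread("pics/top0.png");b=cv2.imread("pics/side0.png")
r=lambda im,x,y,w,h:cv2.resize(im[y:y+h,x:x+w],(400,300),interpolation=cv2.INTER_CUBIC)
cv2.imwrite("pics/c1.png",np.vstack([np.hstack([r(a,210,150,80,60+20-20),r(a,350,180,56,42)]),np.hstack([r(b,260,125,84,63),r(b,312,222,64,48)])]))
E
```

```text
top or 347 [0.517 0.207 0.051] [0.578 0.304 0.119]
 top pts 216 [0.5406 0.2547 0.1102] [0.52  0.221 0.1  ] [0.56  0.293 0.119]
top gr 328 [0.444 0.222 0.054] [0.502 0.314 0.119]
 top pts 218 [0.4668 0.2672 0.1106] [0.448 0.233 0.1  ] [0.484 0.308 0.119]
top jar 276 [ 0.5189 -0.1972  0.1426] [ 0.481 -0.237  0.12 ] [ 0.563 -0.155  0.155]Traceback (most recent call last):
  File "<stdin>", line 8, in <module>
    res = np.fmin.reduce(a, axis=axis, out=out, **kwargs)
ValueError: zero-size array to reduction operation fmin which has no identity
```

```bash
python3 - <<'E'
from h import *
for n,box in(("top",(205,290,145,245)),("side",(260,345,120,200))):
    z=np.load(n+"0.npz");p=z["p"];P=world(n,z["d"])
    h=cv2.cvtColor(p,cv2.COLOR_RGB2HSV)
    roi=np.zeros((400,640),bool);roi[box[2]:box[3],box[0]:box[1]]=1
    sel=roi&(P[...,2]>.07)&(P[...,2]<.13)&(P[...,0]<.7)
    m=sel&(h[...,0]>4)&(h[...,0]<18)&(h[...,1]>150);Q=P[m]
    if len(Q):
        T=Q[Q[:,2]>.1];c=T.mean(0)
        # fit: rim plane axis along (cos,sin)
        for a in(-6,-9.6,-13):
            t=np.radians(a);s=T[:,:2]@[np.cos(t),np.sin(t)];l=T[:,:2]@[-np.sin(t),np.cos(t)];print(n,a,len(T),np.percentile(s,[3,97]).round(4),np.percentile(l,[2,98]).round(4),c.round(4))
    jb=(slice(175,230),slice(350,400)) if n=="top" else (slice(225,300),slice(315,375))
    J=P[jb].reshape(-1,3)
    for lo,hi in((.138,.146),(.146,.158)):
        K=J[(J[:,2]>lo)&(J[:,2]<hi)]
        if len(K)>5:
            A=np.c_[2*K[:,:2],np.ones(len(K))];s=np.linalg.lstsq(A,(K[:,:2]**2).sum(1),rcond=None)[0];print(n,'jar',lo,len(K),K.min(0).round(3),K.max(0).round(3),'circ',s[:2].round(4),np.sqrt(s[2]+s[0]**2+s[1]**2).round(4))
a=cv2.imread("pics/top0.png");b=cv2.imread("pics/side0.png")
r=lambda im,x,y,w,h:cv2.resize(im[y:y+h,x:x+w],(400,300),interpolation=cv2.INTER_CUBIC)
cv2.imwrite("pics/c1.png",np.vstack([np.hstack([r(a,205,150,80,60),r(a,350,180,56,42)]),np.hstack([r(b,260,130,84,63),r(b,312,222,64,48)])]))
E
```

```text
top -6 225 [0.4965 0.5273] [0.2783 0.345 ] [0.5412 0.2547 0.1103]
top -9.6 225 [0.4764 0.5061] [0.3096 0.3766] [0.5412 0.2547 0.1103]
top -13 225 [0.4548 0.4854] [0.3384 0.4049] [0.5412 0.2547 0.1103]
top jar 0.138 120 [ 0.482 -0.236  0.138] [ 0.563 -0.156  0.146] circ [ 0.5207 -0.1962] 0.0381
top jar 0.146 103 [ 0.487 -0.232  0.146] [ 0.555 -0.161  0.155] circ [ 0.5207 -0.1965] 0.0339
side -6 119 [0.4933 0.5227] [0.2749 0.3275] [0.5364 0.2422 0.1098]
side -9.6 119 [0.4737 0.5033] [0.3064 0.3587] [0.5364 0.2422 0.1098]
side -13 119 [0.4535 0.483 ] [0.3351 0.3869] [0.5364 0.2422 0.1098]
side jar 0.138 217 [ 0.477 -0.239  0.138] [ 0.56  -0.16   0.146] circ [ 0.518  -0.1996] 0.0366
side jar 0.146 146 [ 0.482 -0.233  0.146] [ 0.555 -0.162  0.153] circ [ 0.5184 -0.1982] 0.0339
```

View pics/c1.png

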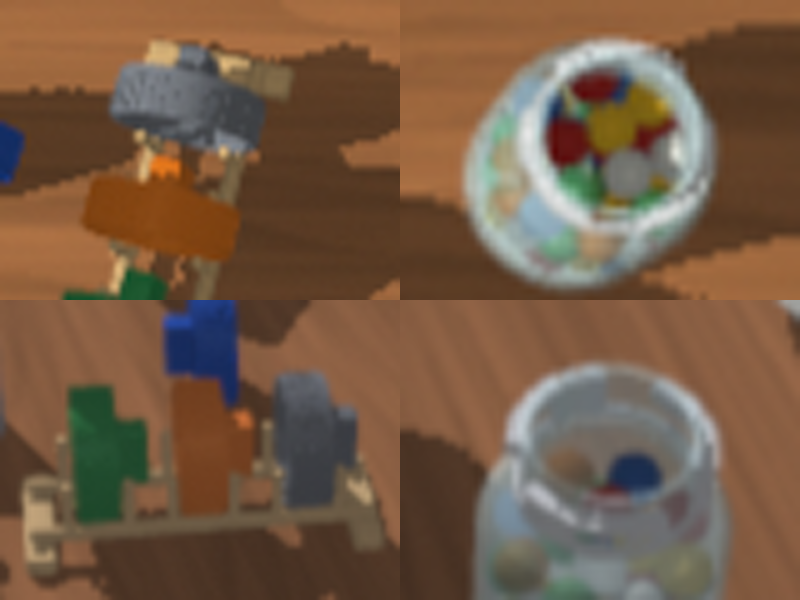

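Top-left crop: the orange rim is pinchable from above at about (160,215). The jar's rim centre is at (620,135) in the top-right crop, but the slots are not readable by eye. I'll write a small planner that prints tool-axis rows.

```bash
cat >> h.py <<'E'
from math import ceil
def pose():
    o=get_obs();x,y,z,w=o["eef_rot"];return np.array(o["ee_pos"]),np.degrees(np.arctan2(y*y-x*x,2*x*y))-90+0 if False else ang(o["eef_rot"])
def ang(q):
    from scipy.spatial.transform import Rotation as R
    v=R.from_quat(q).as_matrix()[:,1];return np.degrees(np.arctan2(v[1],v[0]))
def plan(x,y,z,a,grip,n=None,v=.9):
    "rows to TCP x,y,z with tool-y at angle a deg"
    p,c=pose();D=np.array([x,y,z])-p;da=(a-c+180)%360-180
    n=n or max(1,ceil(max(np.linalg.norm(D[:2])/.025,abs(D[2])/.025,abs(np.radians(da))/.1)/v))
    for i in range(n):
        t=np.radians(c+da*i/n);ty=np.array([np.cos(t),np.sin(t)]);tx=np.array([-ty[1],ty[0]])*-1
        # tool z down: x = y cross z
        tx=np.cross([*ty,0],[0,0,-1])[:2]
        d=D/n;print([grip,[round(d[:2]@tx/.025,2),round(d[:2]@ty/.025,2),round(-d[2]/.025,2)],round(-np.radians(da)/n/.1,2)],end=',\n' if i%10==9 else ',')
    print()
E
python3 - <<'E'
from h import *
print(pose());plan(.540,.255,.405,-10,.5)
E
```

```text
(array([0.25092785, 0.54463683, 0.40391753]), np.float64(65.2620855246766))
[0.5, [np.float64(-0.81), np.float64(-0.3), np.float64(-0.0)], np.float64(0.69)],[0.5, [np.float64(-0.83), np.float64(-0.24), np.float64(-0.0)], np.float64(0.69)],[0.5, [np.float64(-0.84), np.float64(-0.18), np.float64(-0.0)], np.float64(0.69)],[0.5, [np.float64(-0.85), np.float64(-0.13), np.float64(-0.0)], np.float64(0.69)],[0.5, [np.float64(-0.86), np.float64(-0.07), np.float64(-0.0)], np.float64(0.69)],[0.5, [np.float64(-0.86), np.float64(-0.01), np.float64(-0.0)], np.float64(0.69)],[0.5, [np.float64(-0.86), np.float64(0.05), np.float64(-0.0)], np.float64(0.69)],[0.5, [np.float64(-0.85), np.float64(0.11), np.float64(-0.0)], np.float64(0.69)],[0.5, [np.float64(-0.84), np.float64(0.17), np.float64(-0.0)], np.float64(0.69)],[0.5, [np.float64(-0.83), np.float64(0.23), np.float64(-0.0)], np.float64(0.69)],
[0.5, [np.float64(-0.81), np.float64(0.28), np.float64(-0.0)], np.float64(0.69)],[0.5, [np.float64(-0.79), np.float64(0.34), np.float64(-0.0)], np.float64(0.69)],[0.5, [np.float64(-0.77), np.float64(0.39), np.float64(-0.0)], np.float64(0.69)],[0.5, [np.float64(-0.74), np.float64(0.45), np.float64(-0.0)], np.float64(0.69)],[0.5, [np.float64(-0.7), np.float64(0.5), np.float64(-0.0)], np.float64(0.69)],[0.5, [np.float64(-0.67), np.float64(0.54), np.float64(-0.0)], np.float64(0.69)],[0.5, [np.float64(-0.63), np.float64(0.59), np.float64(-0.0)], np.float64(0.69)],[0.5, [np.float64(-0.59), np.float64(0.63), np.float64(-0.0)], np.float64(0.69)],[0.5, [np.float64(-0.54), np.float64(0.67), np.float64(-0.0)], np.float64(0.69)],
```

Call:
{"api": "apply_moves", "payload": {"rows": [[0.5, [-0.81, -0.3, 0], 0.69], [0.5, [-0.83, -0.24, 0], 0.69], [0.5, [-0.84, -0.18, 0], 0.69], [0.5, [-0.85, -0.13, 0], 0.69], [0.5, [-0.86, -0.07, 0], 0.69], [0.5, [-0.86, -0.01, 0], 0.69], [0.5, [-0.86, 0.05, 0], 0.69], [0.5, [-0.85, 0.11, 0], 0.69], [0.5, [-0.84, 0.17, 0], 0.69], [0.5, [-0.83, 0.23, 0], 0.69]]}}

```text
time_s: 0.93
ee_pos: [0.4037, 0.3918, 0.4043]
eef_rot: [0.533, 0.846, -0.0, -0.0]
force: [1.4, -0.1, 0.0]
gripper_width: 0.0428
grip_force: 0.0
```

Call:
{"api": "apply_moves", "payload": {"rows": [[0.5, [-0.81, 0.28, 0], 0.69], [0.5, [-0.79, 0.34, 0], 0.69], [0.5, [-0.77, 0.39, 0], 0.69], [0.5, [-0.74, 0.45, 0], 0.69], [0.5, [-0.7, 0.5, 0], 0.69], [0.5, [-0.67, 0.54, 0], 0.69], [0.5, [-0.63, 0.59, 0], 0.69], [0.5, [-0.59, 0.63, 0], 0.69], [0.5, [-0.54, 0.67, 0], 0.69], [0.5, [0, 0, 0], 0]]}}

```text
time_s: 1.77
ee_pos: [0.5428, 0.2533, 0.4043]
eef_rot: [0.767, 0.642, -0.0, 0.001]
force: [-0.1, -0.2, 0.0]
gripper_width: 0.0427
grip_force: 0.0
```

```bash
python3 - <<'E'
from h import *
print(pose(),get_obs()["gripper_width"],get_obs()["joints"].round(2))
# collar slots: multi-frame
for n in("top","side"):
    z0=[look(n)[1] for _ in range(12)]
    P=np.nanmedian(np.array(z0),0)
    jb=(slice(170,235),slice(345,405)) if n=="top" else (slice(220,300),slice(310,380))
    J=P[jb].reshape(-1,3);K=J[(J[:,2]>.1475)&(J[:,2]<.158)]
    A=np.c_[2*K[:,:2],np.ones(len(K))];s=np.linalg.lstsq(A,(K[:,:2]**2).sum(1),rcond=None)[0];c=s[:2];print(n,c.round(4),len(K),np.sqrt(s[2]+c@c).round(4),np.median(K[:,2]).round(4))
    r=np.hypot(*(J[:,:2]-c).T);th=np.degrees(np.arctan2(*(J[:,:2]-c).T[::-1]))%360
    for a in range(0,360,12):
        m=(abs((th-a+180)%360-180)<6)&(r>.0375)&(r<.0435)&(J[:,2]>.09)
        print(a,m.sum(),(J[m,2].max()*1000).round() if m.any() else '',(np.median(J[m,2])*1000).round() if m.any() else '',end=' | ')
    print()
E
```

```text
(array([0.54277575, 0.25328222, 0.40426478]), np.float64(-10.182110839018664)) 0.04266595441405555 [ 0.32  0.36  1.51 -0.    1.27  0.5 ]
top [ 0.521  -0.1968] 95 0.0339 0.1494
0 5 142.0 142.0 | 12 3 142.0 141.0 | 24 3 143.0 142.0 | 36 7 142.0 140.0 | 48 6 115.0 111.0 | 60 5 114.0 112.0 | 72 5 143.0 112.0 | 84 8 142.0 133.0 | 96 10 142.0 118.0 | 108 10 143.0 127.0 | 120 10 142.0 114.0 | 132 10 143.0 114.0 | 144 11 142.0 113.0 | 156 8 142.0 126.0 | 168 7 124.0 112.0 | 180 6 115.0 113.0 | 192 7 141.0 113.0 | 204 8 143.0 133.0 | 216 4 143.0 141.0 | 228 6 143.0 141.0 | 240 4 143.0 142.0 | 252 4 142.0 141.0 | 264 3 142.0 142.0 | 276 2 142.0 142.0 | 288 0   | 300 0   | 312 4 141.0 117.0 | 324 5 141.0 141.0 | 336 3 142.0 142.0 | 348 3 141.0 141.0 | 
side [ 0.5187 -0.1979] 130 0.0339 0.1493
0 4 142.0 142.0 | 12 2 142.0 141.0 | 24 3 142.0 141.0 | 36 3 92.0 90.0 | 48 4 92.0 92.0 | 60 0   | 72 0   | 84 4 93.0 91.0 | 96 5 94.0 91.0 | 108 1 140.0 140.0 | 120 4 142.0 142.0 | 132 5 142.0 142.0 | 144 9 142.0 113.0 | 156 13 142.0 137.0 | 168 6 114.0 112.0 | 180 11 122.0 112.0 | 192 16 142.0 114.0 | 204 27 142.0 130.0 | 216 31 142.0 128.0 | 228 23 142.0 115.0 | 240 23 142.0 115.0 | 252 20 142.0 113.0 | 264 23 142.0 134.0 | 276 21 142.0 121.0 | 288 10 123.0 111.0 | 300 13 123.0 112.0 | 312 19 141.0 121.0 | 324 15 142.0 114.0 | 336 7 142.0 142.0 | 348 4 142.0 141.0 |
```

```bash
python3 - <<'E' | sed 's/np.float64(\([^)]*\))/\1/g'
from h import *
plan(.540,.255,.267,-10,.5)
for n in("top","side"):
    P=np.nanmedian(np.array([look(n)[1] for _ in range(4)]),0)
    jb=(slice(170,235),slice(345,405)) if n=="top" else (slice(220,300),slice(310,380))
    c=np.array([.521,-.1968]) if n=="top" else np.array([.5187,-.1979])
    J=P[jb].reshape(-1,3);r=np.hypot(*(J[:,:2]-c).T);th=np.degrees(np.arctan2(*(J[:,:2]-c).T[::-1]))%120
    m=(r>.038)&(r<.0415)&(J[:,2]>.138)
    print(n,m.sum(),np.sort(th[m]).round().astype(int).tolist())
E
```

```text
[0.5, [-0.0, -0.0, 0.79], 0.0],[0.5, [-0.0, -0.0, 0.79], 0.0],[0.5, [-0.0, -0.0, 0.79], 0.0],[0.5, [-0.0, -0.0, 0.79], 0.0],[0.5, [-0.0, -0.0, 0.79], 0.0],[0.5, [-0.0, -0.0, 0.79], 0.0],[0.5, [-0.0, -0.0, 0.79], 0.0],
top 68 [0, 1, 1, 2, 4, 5, 8, 9, 10, 11, 14, 14, 16, 17, 18, 20, 20, 22, 24, 24, 26, 28, 29, 30, 32, 32, 33, 34, 36, 37, 38, 40, 73, 74, 74, 76, 76, 77, 80, 81, 81, 82, 83, 85, 87, 87, 89, 90, 92, 93, 94, 97, 97, 98, 102, 102, 103, 103, 107, 108, 109, 111, 112, 115, 116, 116, 118, 119]
side 75 [1, 1, 3, 4, 5, 6, 6, 8, 8, 11, 11, 11, 15, 15, 17, 18, 18, 18, 18, 22, 22, 22, 22, 23, 25, 27, 27, 28, 28, 30, 33, 34, 35, 36, 37, 39, 40, 41, 74, 75, 76, 76, 78, 80, 80, 83, 85, 86, 89, 91, 92, 92, 93, 95, 96, 97, 99, 99, 99, 100, 102, 104, 104, 107, 108, 109, 110, 111, 113, 114, 116, 117, 117, 118, 118]
```

Call:
{"api": "apply_moves", "payload": {"rows": [[0.5, [0, 0, 0.79], 0], [0.5, [0, 0, 0.79], 0], [0.5, [0, 0, 0.79], 0], [0.5, [0, 0, 0.79], 0], [0.5, [0, 0, 0.79], 0], [0.5, [0, 0, 0.79], 0], [0.5, [0, 0, 0.79], 0], [0.5, [0, 0, 0], 0]]}}

```text
time_s: 4.03
ee_pos: [0.5387, 0.2551, 0.2628]
eef_rot: [0.765, 0.644, -0.003, -0.001]
force: [-0.1, 0.1, -0.8]
gripper_width: 0.0425
grip_force: 0.0
```

Call:
{"api": "apply_moves", "payload": {"rows": [[0, [0, 0, 0], 0], [0, [0, 0, 0], 0], [0, [0, 0, 0], 0], [0, [0, 0, 0], 0], [0, [0, 0, 0], 0]]}}

```text
time_s: 4.45
ee_pos: [0.5406, 0.2558, 0.2674]
eef_rot: [0.765, 0.644, 0.001, 0.0]
force: [0.1, 0.6, -1.2]
gripper_width: 0.0308
grip_force: 59.3
```

Call:
{"api": "apply_moves", "payload": {"rows": [[0, [0, 0, -0.5], 0], [0, [0, 0, -0.8], 0], [0, [0, 0, -0.8], 0], [0, [0, 0, -0.8], 0], [0, [0, 0, -0.8], 0], [0, [0, 0, -0.8], 0], [0, [-0.3, 0, -0.5], 0], [0, [-0.6, 0, 0], 0], [0, [-0.8, 0, 0], 0], [0, [-0.8, 0.1, 0], 0]]}}

```text
time_s: 5.28
ee_pos: [0.5308, 0.1922, 0.3906]
eef_rot: [0.765, 0.644, -0.001, -0.0]
force: [-0.0, -0.2, -2.1]
gripper_width: 0.0307
grip_force: 59.6
```

Call:
{"api": "apply_moves", "payload": {"rows": [[0, [-0.8, 0.1, 0], 0], [0, [-0.8, 0.1, 0], 0], [0, [-0.8, 0.1, 0], 0], [0, [-0.8, 0.1, 0], 0], [0, [-0.8, 0.1, 0], 0], [0, [-0.8, 0, 0], 0], [0, [-0.6, 0, 0.3], 0], [0, [-0.3, 0, 0.6], 0], [0, [0, 0, 0.8], 0], [0, [0, 0, 0], 0]]}}

```text
time_s: 6.12
ee_pos: [0.5172, 0.0496, 0.345]
eef_rot: [0.766, 0.643, -0.003, -0.002]
force: [-0.9, 0.4, -1.7]
gripper_width: 0.0308
grip_force: 59.8
```

```bash
python3 - <<'E'
from h import *
print(pose(),get_obs()["force"].round(1))
p,_=look("side");q,_=look("top")
cv2.imwrite("pics/s2.png",np.vstack([cv2.resize(p[80:280,150:430],(800,572)[:2])])[:,:,::-1])
E
```

```text
(array([0.51722265, 0.04955415, 0.34504393]), np.float64(-9.95664802541128)) [-0.9  0.4 -1.7]
```

View pics/s2.png

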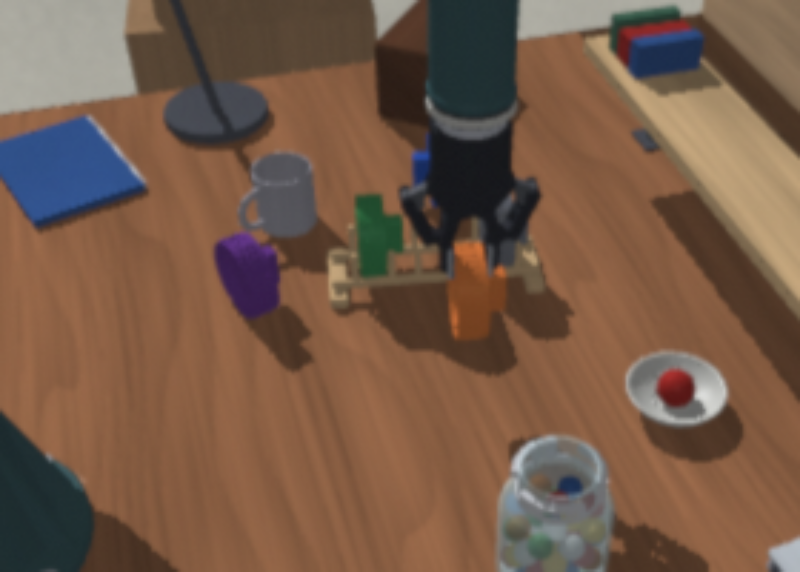

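The orange cap hangs from the pinch at (470,290), bar facing away at (497,290), and the desk below it is clear.

Call:
{"api": "apply_moves", "payload": {"rows": [[0, [0, 0, 0.8], 0], [0, [0, 0, 0.8], 0], [0, [0, 0, 0.8], 0], [0, [0, 0, 0.8], 0], [0, [0, 0, 0.4], 0], [0, [0, 0, 0.1], 0], [0, [0, 0, 0], 0], [0, [0, 0, 0], 0]]}}

```text
time_s: 6.88
ee_pos: [0.5206, 0.0512, 0.2575]
eef_rot: [0.765, 0.644, 0.001, 0.001]
force: [0.2, -0.5, -1.2]
gripper_width: 0.031
grip_force: 59.8
```

Call:
{"api": "apply_moves", "payload": {"rows": [[0, [0, 0, 0.06], 0], [0, [0, 0, 0.04], 0], [0, [0, 0, 0], 0]]}}

```text
time_s: 7.13
ee_pos: [0.5203, 0.0512, 0.2545]
eef_rot: [0.765, 0.644, 0.0, 0.0]
force: [0.6, 0.7, -2.0]
gripper_width: 0.0303
grip_force: 59.8
```

Call:
{"api": "apply_moves", "payload": {"rows": [[0, [0, 0, 0.08], 0], [0, [0, 0, 0.06], 0], [0, [0, 0, 0], 0]]}}

```text
time_s: 7.38
ee_pos: [0.5198, 0.0512, 0.2502]
eef_rot: [0.765, 0.644, -0.0, -0.0]
force: [0.1, 0.4, -0.8]
gripper_width: 0.0308
grip_force: 59.8
```

Call:
{"api": "apply_moves", "payload": {"rows": [[0, [0, 0, 0.06], 0], [0, [0, 0, 0.04], 0], [0, [0, 0, 0], 0]]}}

```text
time_s: 7.63
ee_pos: [0.5199, 0.0511, 0.2477]
eef_rot: [0.765, 0.644, -0.0, -0.0]
force: [-0.2, 0.7, -1.4]
gripper_width: 0.0305
grip_force: 59.8
```

Call:
{"api": "apply_moves", "payload": {"rows": [[0, [0, 0, 0.06], 0], [0, [0, 0, 0], 0], [0, [0, 0, 0], 0]]}}

```text
time_s: 7.88
ee_pos: [0.5201, 0.0512, 0.2469]
eef_rot: [0.765, 0.644, 0.0, 0.0]
force: [-0.5, 0.3, 4.3]
gripper_width: 0.0303
grip_force: 60.1
```

Call:
{"api": "apply_moves", "payload": {"rows": [[0, [0, 0, 0.04], 0], [0, [0, 0, 0], 0], [0, [0, 0, 0], 0]]}}

```text
time_s: 8.13
ee_pos: [0.5202, 0.0512, 0.2468]
eef_rot: [0.765, 0.644, 0.0, 0.0]
force: [-3.2, -0.7, 15.0]
gripper_width: 0.0304
grip_force: 60.4
```

The cap now stands on the desk. I'll open, raise the tips above the bar's end, then tip the cap over toward the robot with the far finger.

Call:
{"api": "apply_moves", "payload": {"rows": [[0.2, [0, 0, 0], 0], [0.35, [0, 0, 0], 0], [0.5, [0, 0, 0], 0], [0.65, [0, 0, 0], 0], [0.8, [0, 0, 0], 0], [0.8, [0, 0, -0.1], 0], [0.8, [0, 0, -0.2], 0], [0.8, [0, 0, -0.2], 0], [0.8, [0, 0, 0], 0], [0.8, [0, 0, 0], 0]]}}

```text
time_s: 8.97
ee_pos: [0.5203, 0.0512, 0.2585]
eef_rot: [0.765, 0.644, 0.0, 0.0]
force: [0.7, -0.2, 0.2]
gripper_width: 0.0684
grip_force: 0.0
```

```bash
python3 - <<'E'
from h import *
print(pose(),get_obs()["force"].round(1),get_obs()["gripper_width"])
p,P=look("side")
m=omask(p)&(P[...,2]>.01)&(P[...,1]<.13)&(P[...,0]<.65);print(m.sum(),P[m].min(0).round(3),P[m].max(0).round(3))
u,v=map(int,proj("side",[.52,.05,.06]));print(u,v)
cv2.imwrite("pics/s3.png",cv2.resize(p[v-60:v+60,u-80:u+80],(640,480),interpolation=cv2.INTER_CUBIC)[:,:,::-1])
E
```

```text
(array([0.52028608, 0.05116218, 0.25846735]), np.float64(-9.853330923096703)) [ 0.7 -0.2  0.2] 0.06842746759457354Traceback (most recent call last):
  File "<stdin>", line 4, in <module>
    return umr_minimum(a, axis, None, out, keepdims, initial, where)
ValueError: zero-size array to reduction operation minimum which has no identity
```

```bash
python3 - <<'E'
from h import *
p,P=look("side")
u,v=map(int,proj("side",[.52,.05,.06]));print(u,v)
cv2.imwrite("pics/s3.png",cv2.resize(p[v-60:v+60,u-80:u+80],(640,480),interpolation=cv2.INTER_CUBIC)[:,:,::-1])
E
```

```text
314 203
```

View pics/s3.png

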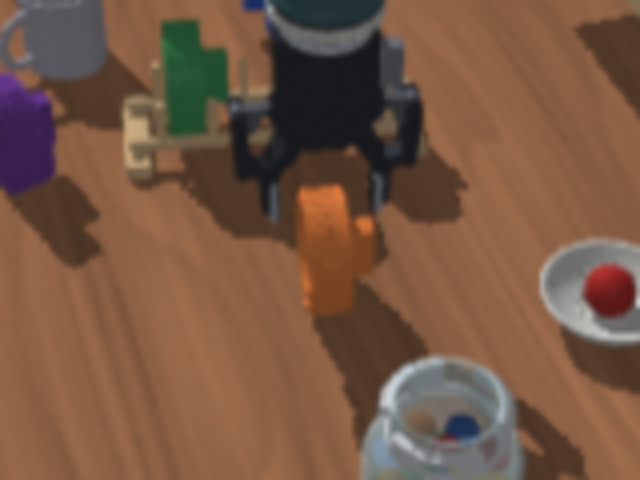

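The cap stands free on its edge between the open fingers, rim top at (323,190), bar at (363,245) on the far side. Now I'll push it over.

Call:
{"api": "apply_moves", "payload": {"rows": [[0.8, [0, -0.3, 0], 0], [0.8, [0, -0.3, 0], 0], [0.8, [0, -0.3, 0], 0], [0.8, [0, -0.3, 0], 0], [0.8, [0, -0.3, 0], 0], [0.8, [0, -0.3, 0], 0], [0.8, [0, -0.3, 0], 0], [0.8, [0, -0.3, -0.1], 0], [0.8, [0, -0.3, -0.2], 0], [0.8, [0, -0.2, -0.4], 0]]}}

```text
time_s: 9.9
ee_pos: [0.4469, 0.0638, 0.2752]
eef_rot: [0.765, 0.644, -0.001, -0.001]
force: [-0.5, -0.4, -0.6]
gripper_width: 0.0681
grip_force: 0.0
```

Call:
{"api": "apply_moves", "payload": {"rows": [[0.8, [0, 0, -0.8], 0], [0.8, [0, 0.3, -0.9], 0], [0.8, [0, 0.8, -0.9], 0], [0.8, [0, 0.9, -0.9], 0], [0.8, [0, 0.9, -0.9], 0], [0.8, [0, 0.9, 0], 0], [0.8, [0, 0.9, 0], 0], [0.8, [0, 0, 0], 0]]}}

```text
time_s: 10.57
ee_pos: [0.5681, 0.0427, 0.3876]
eef_rot: [0.765, 0.643, 0.002, 0.002]
force: [0.3, 0.3, -0.3]
gripper_width: 0.0683
grip_force: 0.0
```

```bash
python3 - <<'E'
from h import *
print(pose(),get_obs()["force"].round(1),get_obs()["gripper_width"])
ims=[]
for n in("side","top"):
    p,P=look(n);np.savez(n+"1.npz",p=p,P=P)
    u,v=map(int,proj(n,[.45,.06,.04]));print(n,u-40,v-30)
    ims.append(cv2.resize(p[v-30:v+30,u-40:u+40],(400,300),interpolation=cv2.INTER_CUBIC))
    m=(P[...,2]>.012)&(P[...,2]<.07)&(P[...,1]>-.05)&(P[...,1]<.16)&(P[...,0]<.6)&(P[...,0]>.34)
    b=m&(P[...,2]>.046)
    if m.any(): print(n,m.sum(),P[m].min(0).round(3),P[m].max(0).round(3),b.sum())
    if b.any(): print(P[b].mean(0).round(4),P[b].min(0).round(3),P[b].max(0).round(3))
cv2.imwrite("pics/s4.png",np.hstack(ims)[:,:,::-1])
E
```

```text
(array([0.56811727, 0.04270829, 0.38757487]), np.float64(-9.893223397287613)) [ 0.3  0.3 -0.3] 0.06834173992355212
side 251 180
side 676 [0.406 0.013 0.012] [0.502 0.114 0.058] 87
[0.4529 0.0614 0.0526] [0.43  0.05  0.046] [0.476 0.076 0.058]
top 257 193
top 109 [0.479 0.022 0.025] [0.503 0.099 0.039] 0
```

View pics/s4.png

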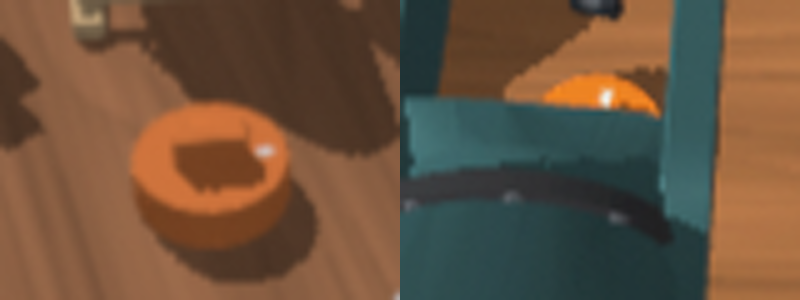

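The cap lies flat with its bar up, and the white dash (left crop (263,150)) points away from the robot. Next I'll fit its centre and bar direction.

```bash
python3 - <<'E' | sed 's/np.float64(\([^)]*\))/\1/g'
from h import *
fr=[read_camera("side") for _ in range(12)]
P=world("side",np.median([d for _,d in fr],0));p=np.median([q for q,_ in fr],0).astype(np.uint8)
R=(P[...,1]>-.05)&(P[...,1]<.16)&(P[...,0]<.6)&(P[...,0]>.34)
m=R&(P[...,2]>.012)&(P[...,2]<.036);t=m&(P[...,2]>.027)
Q=P[t][:,:2]
h=cv2.convexHull((Q*1e5).astype(np.float32))[:,0]/1e5
A=np.c_[2*h,np.ones(len(h))];s=np.linalg.lstsq(A,(h**2).sum(1),rcond=None)[0];print('circ',s[:2].round(4),np.sqrt(s[2]+s[:2]@s[:2]).round(4),'z',np.median(P[t][:,2]).round(4),len(Q),Q.min(0).round(4),Q.max(0).round(4))
b=R&(P[...,2]>.049);B=P[b];r=cv2.minAreaRect((B[:,:2]*1e4).astype(np.float32));print('bar',len(B),np.array(r[0])/1e4,np.array(r[1])/1e4,r[2],np.median(B[:,2]))
c=B[:,:2].mean(0);w,V=np.linalg.eigh(np.cov(B[:,:2].T));print(c,np.degrees(np.arctan2(V[1,1],V[0,1])))
w=R&(p.min(-1)>150)&(P[...,2]>.028);print('dash',w.sum(),P[w].mean(0))
J=P[220:300,310:380].reshape(-1,3);K=J[(J[:,2]>.1475)&(J[:,2]<.158)]
A=np.c_[2*K[:,:2],np.ones(len(K))];s=np.linalg.lstsq(A,(K[:,:2]**2).sum(1),rcond=None)[0];print('jar',s[:2].round(4))
E
```

```text
circ [0.4542 0.0639] 0.0473 z 0.0314 442 [0.4064 0.0163] [0.5011 0.1118]
bar 8343 [0.46991553 0.06746407] [0.25989915 0.18382677] 0.04510635882616043 0.5826558248634963
[ 5.06792666e-01 -3.67358164e-04] -175.49263921406992
dash 2 [0.48788408 0.0592476  0.03151508]
jar [ 0.5186 -0.198 ]
```

```bash
python3 - <<'E' | sed 's/np.float64(\([^)]*\))/\1/g'
from h import *
P=world("side",np.median([read_camera("side")[1] for _ in range(6)],0))
d=np.hypot(P[...,0]-.4542,P[...,1]-.0639)
for lo in(.044,.049):
    B=P[(d<.035)&(P[...,2]>lo)&(P[...,2]<.06)];r=cv2.minAreaRect((B[:,:2]*1e4).astype(np.float32));print('bar',len(B),np.array(r[0])/1e4,np.array(r[1])/1e4,r[2],B[:,:2].mean(0))
    w,V=np.linalg.eigh(np.cov(B[:,:2].T));print(np.degrees(np.arctan2(V[1,1],V[0,1])))
plan(.455,.0645,.34,80.3,.7)
print(); plan(.455,.0645,.30,80.3,.7)
E
```

```text
bar 98 [0.45408037 0.06413416] [0.02154008 0.04558565] 80.2657241821289 [0.45335845 0.06084136]
168.96869794022638
bar 78 [0.45342583 0.06434697] [0.02088995 0.04424178] 82.06175994873047 [0.45287948 0.0623685 ]
171.12112939018786
[0.7, [0.0, -0.25, 0.1], -0.87],[0.7, [0.03, -0.25, 0.1], -0.87],[0.7, [0.05, -0.24, 0.1], -0.87],[0.7, [0.07, -0.24, 0.1], -0.87],[0.7, [0.09, -0.23, 0.1], -0.87],[0.7, [0.11, -0.22, 0.1], -0.87],[0.7, [0.13, -0.21, 0.1], -0.87],[0.7, [0.15, -0.2, 0.1], -0.87],[0.7, [0.16, -0.19, 0.1], -0.87],[0.7, [0.18, -0.17, 0.1], -0.87],
[0.7, [0.19, -0.16, 0.1], -0.87],[0.7, [0.21, -0.14, 0.1], -0.87],[0.7, [0.22, -0.12, 0.1], -0.87],[0.7, [0.23, -0.1, 0.1], -0.87],[0.7, [0.23, -0.08, 0.1], -0.87],[0.7, [0.24, -0.06, 0.1], -0.87],[0.7, [0.24, -0.04, 0.1], -0.87],[0.7, [0.25, -0.02, 0.1], -0.87],

[0.7, [0.0, -0.25, 0.19], -0.87],[0.7, [0.03, -0.25, 0.19], -0.87],[0.7, [0.05, -0.24, 0.19], -0.87],[0.7, [0.07, -0.24, 0.19], -0.87],[0.7, [0.09, -0.23, 0.19], -0.87],[0.7, [0.11, -0.22, 0.19], -0.87],[0.7, [0.13, -0.21, 0.19], -0.87],[0.7, [0.15, -0.2, 0.19], -0.87],[0.7, [0.16, -0.19, 0.19], -0.87],[0.7, [0.18, -0.17, 0.19], -0.87],
[0.7, [0.19, -0.16, 0.19], -0.87],[0.7, [0.21, -0.14, 0.19], -0.87],[0.7, [0.22, -0.12, 0.19], -0.87],[0.7, [0.23, -0.1, 0.19], -0.87],[0.7, [0.23, -0.08, 0.19], -0.87],[0.7, [0.24, -0.06, 0.19], -0.87],[0.7, [0.24, -0.04, 0.19], -0.87],[0.7, [0.25, -0.02, 0.19], -0.87],
```

Call:
{"api": "apply_moves", "payload": {"rows": [[0.6, [0, -0.25, 0.19], -0.87], [0.6, [0.03, -0.25, 0.19], -0.87], [0.6, [0.05, -0.24, 0.19], -0.87], [0.6, [0.07, -0.24, 0.19], -0.87], [0.6, [0.09, -0.23, 0.19], -0.87], [0.6, [0.11, -0.22, 0.19], -0.87], [0.6, [0.13, -0.21, 0.19], -0.87], [0.6, [0.15, -0.2, 0.19], -0.87], [0.6, [0.16, -0.19, 0.19], -0.87], [0.6, [0.18, -0.17, 0.19], -0.87]]}}

```text
time_s: 12.4
ee_pos: [0.5032, 0.0556, 0.3378]
eef_rot: [0.421, 0.907, -0.0, 0.0]
force: [-0.4, 0.9, -0.4]
gripper_width: 0.0512
grip_force: 0.0
```

Call:
{"api": "apply_moves", "payload": {"rows": [[0.6, [0.19, -0.16, 0.19], -0.87], [0.6, [0.21, -0.14, 0.19], -0.87], [0.6, [0.22, -0.12, 0.19], -0.87], [0.6, [0.23, -0.1, 0.19], -0.87], [0.6, [0.23, -0.08, 0.19], -0.87], [0.6, [0.24, -0.06, 0.19], -0.87], [0.6, [0.24, -0.04, 0.19], -0.87], [0.6, [0.25, -0.02, 0.19], -0.87], [0.6, [0, 0, 0], 0], [0.6, [0, 0, 0], 0]]}}

```text
time_s: 13.23
ee_pos: [0.4546, 0.065, 0.2999]
eef_rot: [0.09, 0.996, -0.0, -0.0]
force: [0.3, 0.4, 0.2]
gripper_width: 0.0514
grip_force: 0.0
```

```bash
python3 - <<'E' | sed 's/np.float64(\([^)]*\))/\1/g'
from h import *
print(pose());plan(.455,.0645,.209,80.3,.6)
E
```

```text
(array([0.45457091, 0.06499554, 0.29993612]), 79.72917649064908)
[0.6, [-0.0, -0.0, 0.73], -0.02],[0.6, [-0.0, -0.0, 0.73], -0.02],[0.6, [-0.0, -0.0, 0.73], -0.02],[0.6, [-0.0, -0.0, 0.73], -0.02],[0.6, [-0.0, -0.0, 0.73], -0.02],
```

Call:
{"api": "apply_moves", "payload": {"rows": [[0.6, [0, 0, 0.73], 0], [0.6, [0, 0, 0.73], 0], [0.6, [0, 0, 0.73], 0], [0.6, [0, 0, 0.73], 0], [0.6, [0, 0, 0.7], 0], [0.6, [0, 0, 0], 0], [0.6, [0, 0, 0], 0]]}}

```text
time_s: 13.82
ee_pos: [0.455, 0.0649, 0.2092]
eef_rot: [0.089, 0.996, -0.0, -0.001]
force: [-0.2, 0.4, 0.7]
gripper_width: 0.0513
grip_force: 0.0
```

Call:
{"api": "apply_moves", "payload": {"rows": [[0.3, [0, 0, 0], 0], [0.15, [0, 0, 0], 0], [0, [0, 0, 0], 0], [0, [0, 0, 0], 0], [0, [0, 0, 0], 0], [0, [0, 0, 0], 0]]}}

```text
time_s: 14.32
ee_pos: [0.4554, 0.065, 0.2108]
eef_rot: [0.088, 0.996, 0.0, 0.001]
force: [-0.5, 0.1, 6.3]
gripper_width: 0.0185
grip_force: 59.2
```

```bash
python3 - <<'E' | sed 's/np.float64(\([^)]*\))/\1/g'
from h import *
print(pose(),get_obs()["force"].round(1),get_obs()["torque"].round(2))
P=world("side",np.median([read_camera("side")[1] for _ in range(8)],0))
R=(P[...,1]>-.05)&(P[...,1]<.16)&(P[...,0]<.6)&(P[...,0]>.34)
Q=P[R&(P[...,2]>.027)&(P[...,2]<.0345)][:,:2]
h=cv2.convexHull((Q*1e5).astype(np.float32))[:,0]/1e5
A=np.c_[2*h,np.ones(len(h))];s=np.linalg.lstsq(A,(h**2).sum(1),rcond=None)[0];print('circ',s[:2].round(4),np.sqrt(s[2]+s[:2]@s[:2]).round(4),len(Q),Q.min(0).round(4),Q.max(0).round(4))
E
```

```text
(array([0.4554315 , 0.0649752 , 0.21078024]), 79.85385759899808) [-0.5  0.1  6.3] [-0.01  0.09 -0.08]
circ [0.4539 0.0634] 0.0476 395 [0.4067 0.0163] [0.5012 0.1112]
```

Call:
{"api": "apply_moves", "payload": {"rows": [[0, [0, 0, -0.4], 0], [0, [0, 0, -0.7], 0], [0, [0, 0, -0.8], 0], [0, [0, 0, -0.9], 0], [0, [0, 0, -0.9], 0], [0, [0, 0, -0.9], 0], [0, [0, 0, -0.9], 0], [0, [0, 0, -0.9], 0], [0, [0, 0, -0.9], 0], [0, [0, 0, 0], 0]]}}

```text
time_s: 15.55
ee_pos: [0.4559, 0.065, 0.3966]
eef_rot: [0.088, 0.996, 0.0, 0.004]
force: [1.4, -0.2, -0.8]
gripper_width: 0.0183
grip_force: 59.0
```

```bash
python3 - <<'E' | sed 's/np.float64(\([^)]*\))/\1/g'
from h import *
print(pose(),get_obs()["force"].round(1),get_obs()["gripper_width"])
plan(.5199,-.1968,.393,27,0,v=.75)
E
```

```text
(array([0.45592141, 0.06503645, 0.39657208]), 79.86278934796805) [ 1.4 -0.2 -0.8] 0.018265120164918595
[0, [-0.29, -0.66, 0.01], 0.62],[0, [-0.33, -0.64, 0.01], 0.62],[0, [-0.37, -0.62, 0.01], 0.62],[0, [-0.41, -0.59, 0.01], 0.62],[0, [-0.44, -0.57, 0.01], 0.62],[0, [-0.48, -0.54, 0.01], 0.62],[0, [-0.51, -0.51, 0.01], 0.62],[0, [-0.54, -0.48, 0.01], 0.62],[0, [-0.57, -0.44, 0.01], 0.62],[0, [-0.59, -0.41, 0.01], 0.62],
[0, [-0.62, -0.37, 0.01], 0.62],[0, [-0.64, -0.33, 0.01], 0.62],[0, [-0.66, -0.29, 0.01], 0.62],[0, [-0.67, -0.25, 0.01], 0.62],[0, [-0.69, -0.21, 0.01], 0.62],
```

Call:
{"api": "apply_moves", "payload": {"rows": [[0, [-0.29, -0.66, 0], 0.62], [0, [-0.33, -0.64, 0], 0.62], [0, [-0.37, -0.62, 0], 0.62], [0, [-0.41, -0.59, 0], 0.62], [0, [-0.44, -0.57, 0], 0.62], [0, [-0.48, -0.54, 0], 0.62], [0, [-0.51, -0.51, 0], 0.62], [0, [-0.54, -0.48, 0], 0.62], [0, [-0.57, -0.44, 0], 0.62], [0, [-0.59, -0.41, 0], 0.62]]}}

```text
time_s: 16.38
ee_pos: [0.4966, -0.1109, 0.3913]
eef_rot: [0.39, 0.921, -0.0, -0.0]
force: [0.9, -0.2, -2.4]
gripper_width: 0.0183
grip_force: 59.0
```

Call:
{"api": "apply_moves", "payload": {"rows": [[0, [-0.62, -0.37, 0], 0.62], [0, [-0.64, -0.33, 0], 0.62], [0, [-0.66, -0.29, 0], 0.62], [0, [-0.67, -0.25, 0], 0.62], [0, [-0.69, -0.21, 0], 0.62], [0, [0, 0, 0], 0], [0, [0, 0, 0], 0], [0, [0, 0, 0], 0]]}}

```text
time_s: 17.05
ee_pos: [0.5172, -0.1971, 0.3913]
eef_rot: [0.525, 0.851, 0.0, -0.001]
force: [0.3, 0.4, -1.7]
gripper_width: 0.0187
grip_force: 59.0
```

```bash
python3 - <<'E' | sed 's/np.float64(\([^)]*\))/\1/g'
from h import *
print(pose(),get_obs()["force"].round(1),get_obs()["gripper_width"],get_obs()["joints"].round(2))
p,P=look("side");q,Q=look("top")
r=lambda n,p:(lambda u,v:cv2.resize(p[v-45:v+45,u-30:u+30],(400,600),interpolation=cv2.INTER_CUBIC))(*map(int,proj(n,[.52,-.197,.17])))
cv2.imwrite("pics/s5.png",np.hstack([r("side",p),r("top",q)])[:,:,::-1])
plan(.5199,-.1968,.371,27,0)
P=world("side",np.median([read_camera("side")[1] for _ in range(6)],0))
R=(abs(P[...,0]-.52)<.07)&(abs(P[...,1]+.197)<.07)&(P[...,2]>.207)&(P[...,2]<.225)
Q=P[R][:,:2]
if len(Q)>20:
    print('top face',len(Q),np.median(P[R][:,2]),Q.min(0),Q.max(0))
    d=P[R]-P[R].mean(0);print('normal',np.linalg.svd(d,full_matrices=0)[2][2].round(3))
    h=cv2.convexHull((Q*1e5).astype(np.float32))[:,0]/1e5
    A=np.c_[2*h,np.ones(len(h))];s=np.linalg.lstsq(A,(h**2).sum(1),rcond=None)[0];print('circ',s[:2].round(4),np.sqrt(s[2]+s[:2]@s[:2]).round(4))
E
```

```text
(array([ 0.51723154, -0.19713742,  0.39132312]), 26.619290185141512) [ 0.3  0.4 -1.7] 0.018735289923975985 [-0.49  0.31  1.63  0.    1.21 -0.95]
[0, [-0.05, 0.09, 0.83], -0.06],
top face 719 0.21267953879788393 [ 0.4688576 -0.2453446] [ 0.56470495 -0.15068889]
normal [-0.008 -0.016  1.   ]
circ [ 0.5164 -0.1973] 0.0477
```

View pics/s5.png

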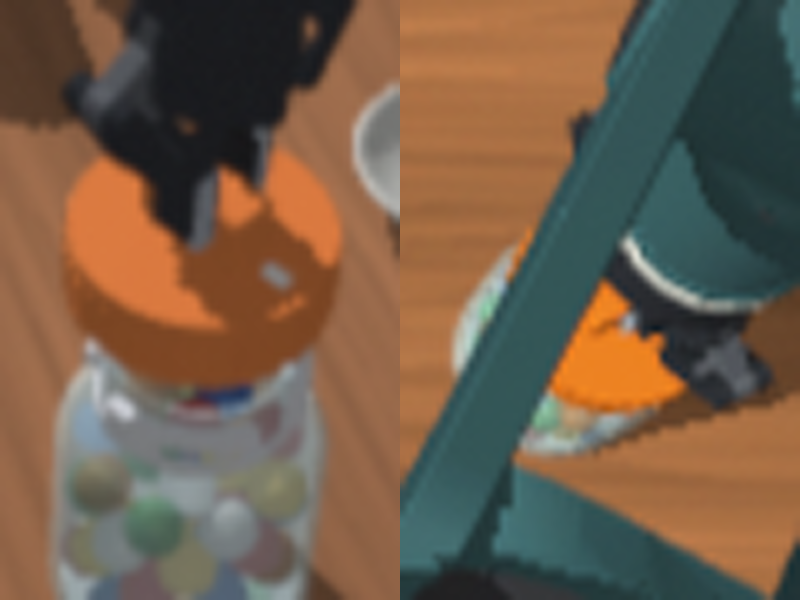

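The cap hangs level over the jar with its bar up (top face fit z=0.2127). Its measured centre is about 2 mm off in x, so I'll correct that and lower it.

```bash
python3 - <<'E' | sed 's/np.float64(\([^)]*\))/\1/g'
from h import *
print(pose());plan(.5195,-.1974,.365,27,0,n=3)
E
```

```text
(array([ 0.51779737, -0.19731806,  0.39206784]), 26.622033811286645)
[0, [-0.01, 0.02, 0.36], -0.02],[0, [-0.01, 0.02, 0.36], -0.02],[0, [-0.01, 0.02, 0.36], -0.02],
```

Call:
{"api": "apply_moves", "payload": {"rows": [[0, [-0.01, 0.02, 0.36], -0.02], [0, [-0.01, 0.02, 0.36], -0.02], [0, [-0.01, 0.02, 0.36], -0.02], [0, [0, 0, 0], 0], [0, [0, 0, 0], 0], [0, [0, 0, 0], 0]]}}

```text
time_s: 17.95
ee_pos: [0.5195, -0.1977, 0.3647]
eef_rot: [0.523, 0.852, -0.0, -0.0]
force: [-0.3, 0.4, -1.8]
gripper_width: 0.0186
grip_force: 59.0
```

Call:
{"api": "apply_moves", "payload": {"rows": [[0, [0, 0, 0.1], 0], [0, [0, 0, 0.1], 0], [0, [0, 0, 0.1], 0], [0, [0, 0, 0], 0], [0, [0, 0, 0], 0]]}}

```text
time_s: 18.37
ee_pos: [0.5194, -0.1976, 0.3573]
eef_rot: [0.523, 0.852, -0.0, -0.0]
force: [0.5, 0.1, -2.2]
gripper_width: 0.0188
grip_force: 59.0
```

Call:
{"api": "apply_moves", "payload": {"rows": [[0, [0, 0, 0.1], 0], [0, [0, 0, 0.1], 0], [0, [0, 0, 0], 0], [0, [0, 0, 0], 0]]}}

```text
time_s: 18.7
ee_pos: [0.5194, -0.1976, 0.3522]
eef_rot: [0.523, 0.852, -0.0, -0.0]
force: [0.2, 0.1, -1.7]
gripper_width: 0.0185
grip_force: 59.0
```

Call:
{"api": "apply_moves", "payload": {"rows": [[0, [0, 0, 0.08], 0], [0, [0, 0, 0.06], 0], [0, [0, 0, 0], 0], [0, [0, 0, 0], 0]]}}

```text
time_s: 19.03
ee_pos: [0.5194, -0.1977, 0.3488]
eef_rot: [0.523, 0.852, -0.0, -0.0]
force: [0.2, -0.2, -0.9]
gripper_width: 0.0185
grip_force: 59.0
```

The cap is already below collar-rest height without contact, so the lugs are in the slots. Next I'll press down.

Call:
{"api": "apply_moves", "payload": {"rows": [[0, [0, 0, 0.1], 0], [0, [0, 0, 0.1], 0], [0, [0, 0, 0], 0], [0, [0, 0, 0], 0]]}}

```text
time_s: 19.37
ee_pos: [0.5196, -0.1977, 0.3443]
eef_rot: [0.523, 0.852, -0.0, 0.0]
force: [-0.3, 0.3, 3.2]
gripper_width: 0.0185
grip_force: 59.6
```

Call:
{"api": "apply_moves", "payload": {"rows": [[0, [0, 0, 0.1], 0], [0, [0, 0, 0.1], 0], [0, [0, 0, 0], 0], [0, [0, 0, 0], 0]]}}

```text
time_s: 19.7
ee_pos: [0.5197, -0.1978, 0.3396]
eef_rot: [0.523, 0.852, -0.0, 0.0]
force: [-1.1, 1.1, 9.8]
gripper_width: 0.0187
grip_force: 60.2
```

Call:
{"api": "apply_moves", "payload": {"rows": [[0, [0, 0, 0.08], 0], [0, [0, 0, 0.05], 0], [0, [0, 0, 0], 0], [0, [0, 0, 0], 0]]}}

```text
time_s: 20.03
ee_pos: [0.5196, -0.1977, 0.3367]
eef_rot: [0.523, 0.852, -0.0, 0.001]
force: [-1.8, 1.2, 11.8]
gripper_width: 0.0185
grip_force: 60.5
```

Call:
{"api": "apply_moves", "payload": {"rows": [[0, [0, 0, 0], 0.3], [0, [0, 0, 0], 0.5], [0, [0, 0, 0], 0.5], [0, [0, 0, 0], 0.5], [0, [0, 0, 0], 0]]}}

```text
time_s: 20.45
ee_pos: [0.5201, -0.1981, 0.3371]
eef_rot: [0.598, 0.801, 0.0, 0.002]
force: [-1.7, -0.3, 10.9]
gripper_width: 0.0186
grip_force: 60.5
```

Call:
{"api": "apply_moves", "payload": {"rows": [[0, [0, 0, 0], 0.5], [0, [0, 0, 0], 0.6], [0, [0, 0, 0], 0.6], [0, [0, 0, 0], 0.6], [0, [0, 0, 0], 0.6], [0, [0, 0, 0], 0.6], [0, [0, 0, 0], 0.6], [0, [0, 0, 0], 0.6], [0, [0, 0, 0], 0.6], [0, [0, 0, 0], 0]]}}

```text
time_s: 21.28
ee_pos: [0.5196, -0.1979, 0.3368]
eef_rot: [0.788, 0.616, -0.0, 0.001]
force: [-2.4, -0.0, 11.4]
gripper_width: 0.0184
grip_force: 60.6
```

```bash
python3 - <<'E' | sed 's/np.float64(\([^)]*\))/\1/g'
from h import *
o=get_obs();print(pose(),o["force"].round(1),o["torque"].round(2))
E
```

```text
(array([ 0.51963732, -0.19793729,  0.33681474]), -13.905544253147552) [-2.4 -0.  11.4] [ 0.02  0.46 -0.04]
```

Call:
{"api": "apply_moves", "payload": {"rows": [[0, [0, 0, 0], 0.6], [0, [0, 0, 0], 0.6], [0, [0, 0, 0], 0.6], [0, [0, 0, 0], 0.6], [0, [0, 0, 0], 0.4], [0, [0, 0, 0], 0], [0, [0, 0, 0], 0]]}}

```text
time_s: 21.87
ee_pos: [0.5195, -0.1979, 0.3368]
eef_rot: [0.865, 0.502, -0.0, 0.001]
force: [-2.6, 0.6, 10.2]
gripper_width: 0.0184
grip_force: 60.6
```

```bash
python3 - <<'E' | sed 's/np.float64(\([^)]*\))/\1/g'
from h import *
o=get_obs();print(pose(),o["force"].round(1),o["torque"].round(2))
E
```

```text
(array([ 0.51949454, -0.19787261,  0.33676457]), -29.78910353616354) [-2.6  0.6 10.2] [0.11 0.53 0.  ]
```

Call:
{"api": "apply_moves", "payload": {"rows": [[0, [0, 0, 0], 0.2], [0, [0, 0, 0], 0.15], [0, [0, 0, 0], 0], [0, [0, 0, 0], 0]]}}

```text
time_s: 22.2
ee_pos: [0.5195, -0.1978, 0.3368]
eef_rot: [0.874, 0.487, -0.0, 0.001]
force: [-3.2, -0.1, 9.8]
gripper_width: 0.0184
grip_force: 60.6
```

```bash
python3 - <<'E' | sed 's/np.float64(\([^)]*\))/\1/g'
from h import *
o=get_obs();print(pose(),o["force"].round(1),o["torque"].round(2))
E
```

```text
(array([ 0.51946839, -0.19784578,  0.33676772]), -31.749981272618406) [-3.2 -0.1  9.8] [0.11 0.62 0.32]
```

Yaw torque shows the stop has been reached at about 58.7°. I'll back off about 2° to centre in the pockets, let the spring lift, then release.

Call:
{"api": "apply_moves", "payload": {"rows": [[0, [0, 0, 0], -0.2], [0, [0, 0, 0], -0.2], [0, [0, 0, -0.08], 0], [0, [0, 0, -0.08], 0], [0, [0, 0, -0.04], 0], [0, [0, 0, 0], 0], [0, [0, 0, 0], 0]]}}

```text
time_s: 22.78
ee_pos: [0.5196, -0.1978, 0.3414]
eef_rot: [0.864, 0.504, 0.0, 0.0]
force: [-1.6, 0.4, 6.7]
gripper_width: 0.0183
grip_force: 60.1
```

Call:
{"api": "apply_moves", "payload": {"rows": [[0.15, [0, 0, 0], 0], [0.3, [0, 0, 0], 0], [0.45, [0, 0, 0], 0], [0.6, [0, 0, 0], 0], [0.6, [0, 0, -0.3], 0], [0.6, [0, 0, -0.8], 0], [0.6, [0, 0, -0.9], 0], [0.6, [0, 0, -0.9], 0], [0.6, [0, 0, -0.9], 0], [0.6, [0, 0, 0], 0]]}}

```text
time_s: 23.62
ee_pos: [0.5208, -0.1983, 0.4408]
eef_rot: [0.864, 0.504, 0.002, 0.004]
force: [0.7, -0.6, -0.0]
gripper_width: 0.0514
grip_force: 0.0
```

```bash
python3 - <<'E' | sed 's/np.float64(\([^)]*\))/\1/g'
from h import *
o=get_obs();print(pose(),o["force"].round(1))
p,_=look("side")
P=world("side",np.median([read_camera("side")[1] for _ in range(8)],0))
R=(abs(P[...,0]-.52)<.07)&(abs(P[...,1]+.197)<.07)&(P[...,2]>.155)&(P[...,2]<.170)
Q=P[R][:,:2];print('top face',len(Q),np.median(P[R][:,2]))
d=P[R]-P[R].mean(0);print('normal',np.linalg.svd(d,full_matrices=0)[2][2].round(3))
h=cv2.convexHull((Q*1e5).astype(np.float32))[:,0]/1e5
A=np.c_[2*h,np.ones(len(h))];s=np.linalg.lstsq(A,(h**2).sum(1),rcond=None)[0];c=s[:2];print('circ',c.round(4),np.sqrt(s[2]+c@c).round(4))
w=R&(p.min(-1)>120);D=P[w].mean(0);print('dash',w.sum(),np.degrees(np.arctan2(D[1]-c[1],D[0]-c[0])))
u,v=map(int,proj("side",[.52,-.197,.13]))
cv2.imwrite("pics/s6.png",cv2.resize(p[v-50:v+50,u-60:u+60],(600,500),interpolation=cv2.INTER_CUBIC)[:,:,::-1])
E
```

```text
(array([ 0.52077749, -0.1982786 ,  0.44080667]), -29.49909938219397) [ 0.7 -0.6 -0. ]
top face 867 0.16303284328914092
normal [-0.009 -0.018  1.   ]
circ [ 0.5198 -0.1991] 0.0477
dash 11 -120.78558552696688
```

View pics/s6.png

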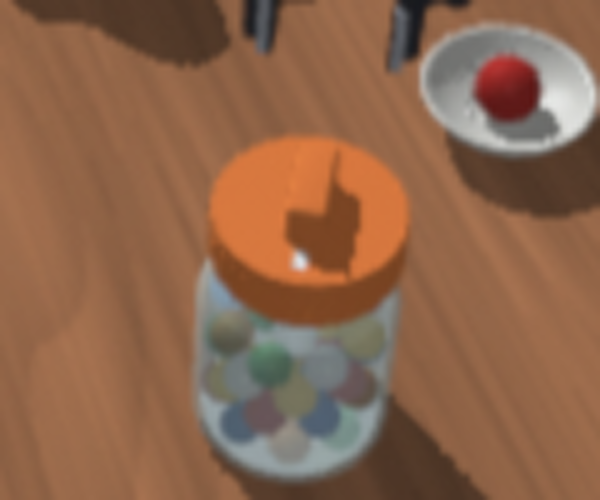

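The cap is seated level on the jar. Its underside is at about 131 mm, the locked height (134 would be unlocked), and the dash is at −121°, against −118° expected. The gripper is clear, with fingertips at (260,40) and (400,50), so I'm handing in.

```bash
python3 -c "
from bench import *
print(job_done())"
```

```text
the job is handed in; nothing more can be done
None
```

The orange cap is on the jar, turned clockwise to its stop and released; measured height (underside about 131 mm) and dash angle both match the locked position, and the job is handed in, though no verdict came back.

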